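# Punch a mark in an angle bracket in the bench marking fixture

## Robot

A 6-joint arm with a two-finger parallel gripper is mounted at the origin on the work surface. World frame = base frame: x ahead of the robot, y to its left, z up, the work surface at z = 0. Lengths are in mm, angles in rad, forces in N, time in s.
With the tool pointing down it reaches from about 350 to 850 mm from the base axis. Payload 8.1 kg.
Tool frame: the origin (TCP) lies at the very end of the fingers, on their centre line; the grasp point (between the pads) lies env.pinch_z behind it (env.pinch_z is the distance from the TCP to the grasp point, in mm); z points along the fingers, y is the direction in which the jaws open and shut (so a half turn about z gives the same grasp; the last joint's range is limited). The gripper opens to 85 mm and grips with 20 to 120 N. Pads are 22 mm wide; open, the fingers measure 114 mm over their backs; the gripper's body (76 mm by 85 mm) begins 54 mm behind the grasp point. The pads swing forward as they close: fully open they stand 13 mm farther back than shut.
Start: joints at [1.093, 0.13, 1.488, -0, 1.523, -0.085], TCP at [229.645, 554.318, 231.292] pointing down, gripper open.
Joint ranges: [-2.96, 2.96], [-0.89, 2.26], [0.02, 2.5], [-1.34, 4.48], [0, 2.73], [-2.66, 2.66]. Speed limits (rad/s): [2.39, 2.39, 2.79, 3.14, 3.14, 3.14].

## Interface

Orientations are given as a 3x3 rotation matrix whose columns are the frame's x, y, z axes.
In Python, from bench import env gives the robot as it stands.
- The arm moves only by the tool apply_moves, never from a script. Its argument "motion" is a list of rows, each an object with "linear": the shift along the tool's x, y, z in m, a list of three; "rotation": the turn, a rotation vector about the tool's x, y, z in rad, a list of three; "hand": the closure, from 0 (fully open) to 1 (shut). A call has 1 to 12 rows; each row shifts and turns the pose as measured when the row begins, along the tool's axes as they then stand; what a row does not reach is not made up. A row lasts 1/10 s, in which the tool goes at most 50 mm and 8.59 degrees, less where a joint would pass 70% of its speed; a pose out of reach is approached as far as the arm can. A call with a gripper value outside its range is refused whole. The fingers move at their own pace and stop on an object; "newtons" is the grip in N (left out, the last holds). Time passes only in rows, so rows that do not move let the fingers close. It gives the time, the measured TCP pose, the force and the opening at its end, in the units of the state.
- env.get_obs(): the state, without advancing time (a new reading comes with each control period).
- env.read_camera(name): name is "scene" or "top"; returns a dict with "color" (420x560x3 uint8, red, green, blue), "intrinsics" (3x3 intrinsics, pixels), "world_from_camera" (4x4, takes a point from camera to world coordinates). Camera axes: x right, y up, looking along -z (the intrinsics and any distortion apply to the point x, -y, -z); pixel columns grow to the right and rows downward; lengths in mm; the calibration is good to about 2 mm. A picture is of the moment at which its call begins. There is no depth.
- env.hand_in(): hands the job in, once; it reports no verdict.
The state is a dict: "clock": time; "qpos": joint angles; "dq": joint speeds; "joint_torque": joint torques, N m; "ee_pos": TCP position; "ee_rot": TCP orientation; "force": force on the tool from outside, world axes, zero at the start; "ft_torque": the same for the moment, N m; "width": finger opening in mm.
Only numpy, scipy, OpenCV 4.12 (cv2) and the standard library are available. Lean on these libraries where they do the work, as an engineer would, in place of code of your own. Each camera call takes 0.05 s, during which the arm holds its last target. There are 200 camera calls.

## Task

Mark the steel bracket that lies in the channel of the grey fixture: slide it fully home against the end stop, tip the clamp lever over so that it snaps down onto the bracket, and only then push the sprung ram fully down and let it rise again. Then tip the clamp back so that it snaps fully open, and draw the bracket back along the channel until its front end is clear of the clamp. Leave it lying flat in the channel, and leave the other things on the bench undisturbed.

Things in the scene. Friction and masses are not known exactly. Their poses are not given: they have to be found in the camera images.
- stop (a point): Point on the end stop's face, mid-channel, on the channel floor (14 mm above the bench). Its axes are the fixture's: +y is the feed direction, along the channel towards the stop, roughly to the robot's left; +x across the channel, away from the robot. The channel is open at its -y end and runs to y = -310 mm, 54 mm wide between rails 12 mm above its floor. Stop block: 80 mm wide, 28 mm above the floor.
- fixture: The fixed grey marking fixture: a plate 330 mm long (y), from x = -70 to +120 mm, 14 mm thick, with channel, end stop, press and clamp. Origin on the bench under the channel's middle line, 145 mm before the stop's face; same axes as the stop point. The press column stands at x = 60 to 96 mm beside the ram; the press arm (42 mm along y) tops out 95 mm above the bench.
- bracket: The loose steel angle bracket in the channel, 0.35 to 0.65 kg: base 180 mm long (y), 50 mm wide, 8 mm thick, with an upright flange across its rear (-y) end, 8 mm thick, 50 mm wide, top 48 mm above the channel floor. Origin under the middle of its base, 90 mm behind its front end; its y points towards the stop.
- nose (a point): Middle of the lower edge of the bracket's front end (the plain end, towards the stop); axes as the bracket's. The bracket is home when this edge touches the stop's face.
- flange (a point): Centre of the bracket's upright flange: 176 mm behind the bracket's front end, 4 mm from either face, 20 mm below its top edge and 20 mm above the base's upper face. The flange can be pushed from behind, hooked from its stop side, or pinched from above.
- ram (a joint): Stroke of the sprung ram, m: 0 up (at rest), 0.020 fully down. It moves straight down, takes about 5 N to start and 13 N to reach the bottom, and springs back up when released.
- ram_top (a point): Centre of the top of the ram's steel mushroom head (42 mm across), 135 mm above the bench when up, 115 mm when fully down. It is above the middle of the channel, 30 mm before the stop.
- clamp (a joint): Angle of the over-centre clamp, rad: about 1.1 open (arm up, handle leaning away to +x), about 0 closed (foot on the bracket, handle leaning to -x over the channel). Its spring drives it away from 0.55, to whichever end is nearer: past 0.55 it completes the swing itself if not blocked. Pushing the handle's tip takes 4 N, up to 10 N with rubbing.
- clamp_tip (a point): Centre of the round end of the clamp's black handle (18 mm thick), 78 mm from the hinge. The hinge line runs along y, 56 mm to the +x side of mid-channel, 40 mm above the bench. This end is 106 mm above the bench and 41 mm to the +x side of the hinge when open, 41 mm to its -x side when closed, 118 mm high in mid-swing. Push it across: from +x to close, from -x to open.
- clamp_arm (a point): Middle of the clamp's hinge, 90 mm before the stop. The clamp arm is 18 mm wide (y) and reaches from the hinge to the middle of the channel when closed; the bracket is clear of it when its front end is 100 mm or more from the stop's face.
- spare: A spare, smaller steel angle bracket (120 mm base, 45 mm wide) lying loose on the bench on the robot's side of the fixture; not to be used. Leave it alone. The origin is about its underside's middle.
- scriber: A thin black-handled scriber lying loose on the fixture's base plate, in front of the near rail. Leave it alone. The origin is about its underside's middle.
- offcut: A flat half-ring steel offcut, 8 mm thick, about 150 mm across, lying loose on the bench beyond the fixture. Leave it alone. The origin is about its underside's middle.
- pliers: Pliers with orange handles lying on the bench at the left. Leave it alone. The origin is about its underside's middle.
- drill: Cordless drill, 210 mm tall, standing on its battery on the bench at the right. Leave it alone. The origin is about its underside's middle.
- grinder: Angle grinder lying on the bench at the left. Leave it alone. The origin is about its underside's middle.
- hammer: Hammer lying on the bench at the right. Leave it alone. The origin is about its underside's middle.
- tin: A can, 72 mm across and 90 mm tall, on the bench at the far left. Leave it alone. The origin is about its underside's middle.
Not all that is in view belongs to the job. What is shaped like the bracket but purple is not meant.

How it is judged (in metres and radians):
On the way, in this order (a step that is already met when the one before it is completed fails the run):
1. the bracket is pushed home against the stop (front end within 4 mm), with the clamp still open (y of nose in the frame of stop above -0.004 m and value of joint clamp above 0.9 rad), for 0.2 s.
2. the clamp has snapped closed on the bracket (below 0.1 rad), the bracket still home (y of nose in the frame of stop above -0.004 m and value of joint clamp below 0.1 rad), for 0.2 s.
3. the ram is fully down (18 mm or more of its 20 mm) with the bracket home and clamped (all of step 2 and value of joint ram above 0.018 m), for 0.1 s.
4. the ram has risen again (within 3 mm), bracket still home and clamped (all of step 2 and value of joint ram below 0.003 m), for 0.1 s.
5. the clamp has snapped fully open (above 1.0 rad) (value of joint clamp above 1 rad), for 0.1 s.
At the end, for the whole second after the job is handed in: The bracket lies flat and at rest between the rails (tilt under 0.05 rad, within 8 mm of the channel's middle, within 0.08 rad of its direction, within 4 mm of its floor) with its front end 99 to 200 mm from the stop; the clamp is open (above 1.0 rad) and the ram is up (within 3 mm) (y of nose in the frame of stop between -0.2 and -0.099 m and x of nose in the frame of stop between -0.008 and 0.008 m and z of nose in the frame of stop between -0.004 and 0.004 m and angle between nose's own z axis and vertical below 0.05 rad and angle between the y axis of nose and the y axis of stop, either way round below 0.08 rad and linear speed of bracket below 0.01 m/s and value of joint clamp above 1 rad and value of joint ram below 0.003 m); the robot touches nothing.
It fails at once if the ram is pushed down more than 8 mm while the clamp is not closed on the bracket (value of joint ram above 0.008 m and value of joint clamp above 0.3 rad).
It fails at once if a bystander on the bench is moved by more than 40 mm (distance of any of spare, scriber, offcut, pliers, drill, grinder, hammer, tin from where it was at the start of the episode above 0.04 m).
It also fails if it takes over 64 s, if anything falls off the work surface, if the arm or the gripper's body presses on something with over 40 N, if the wrist force passes 120 N, or if a joint passes its speed limit or range.

## Working session

There is one attempt and no reset: what is moved stays moved. The work goes in short steps, Python scripts to look and compute and a tool call to move; the robot and the scene stay as the last step left them, time stands still between calls to the robot, and variables do not carry over. Pictures are saved under pics/ and viewed, about 8 in all and at most 12, crops included, and the job is handed in when it is done.

Besides the shell and the picture viewer there is one more tool, called after "Call:" as name(argument=value, ...) on one line, values as JSON. apply_moves: Moves the arm, as the interface text tells. Its arguments: {"type":"object","properties":{"motion":{"type":"array"},"newtons":{"type":"number"}},"required":["motion"]}

```bash
ls; mkdir -p pics
cat > h.py <<'E'
import numpy as np, cv2
from bench import env
def cam(n,save=None):
    c=env.read_camera(n)
    if save: cv2.imwrite('pics/'+save,c['color'][:,:,::-1])
    return c
def ray(c,uv,z):
    K=np.array(c['intrinsics']);T=np.array(c['world_from_camera'])
    d=np.linalg.inv(K)@[uv[0],uv[1],1.];d=T[:3,:3]@[d[0],-d[1],-d[2]]
    o=T[:3,3];return o+d*(z-o[2])/d[2]
def pix(c,p):
    K=np.array(c['intrinsics']);T=np.linalg.inv(np.array(c['world_from_camera']))
    q=T[:3,:3]@np.array(p,float)+T[:3,3];q=K@[q[0],-q[1],-q[2]];return q[:2]/q[2]
E
python3 - <<'E'
from h import *
a=cam('top','t0.png');b=cam('scene','s0.png')
for c in(a,b):print(np.round(c['intrinsics'],1),np.round(c['world_from_camera'],3),[k for k in c])
print(env.pinch_z,env.get_obs())
for n in('t0','s0'):
    i=cv2.imread(f'pics/{n}.png');cv2.imwrite(f'pics/{n}b.png',cv2.resize(i,(800,600),interpolation=cv2.INTER_CUBIC))
E
```

```text
pics
[[438.3   0.  276.6]
 [  0.  438.3 210.1]
 [  0.    0.    1. ]] [[ 1.900000e-02  9.830000e-01 -1.840000e-01  2.981930e+02]
 [-1.000000e+00  2.300000e-02  1.800000e-02  2.103000e+00]
 [ 2.200000e-02  1.840000e-01  9.830000e-01  1.151427e+03]
 [ 0.000000e+00  0.000000e+00  0.000000e+00  1.000000e+00]] ['color', 'intrinsics', 'world_from_camera']
[[506.1   0.  282.4]
 [  0.  506.1 203.4]
 [  0.    0.    1. ]] [[-5.980000e-01 -6.360000e-01  4.870000e-01  1.208754e+03]
 [ 8.020000e-01 -4.830000e-01  3.520000e-01  4.946010e+02]
 [ 1.100000e-02  6.010000e-01  7.990000e-01  1.280724e+03]
 [ 0.000000e+00  0.000000e+00  0.000000e+00  1.000000e+00]] ['color', 'intrinsics', 'world_from_camera']
18.700000000000003 {'clock': 0.1, 'qpos': array([ 1.09263076e+00,  1.31095405e-01,  1.48915788e+00,  1.17813188e-05,
        1.52298337e+00, -8.53827108e-02]), 'dq': array([ 0.00116993, -0.00040191, -0.00361644,  0.00177303,  0.00250656,
        0.00075583]), 'joint_torque': array([ 1.56592101e-03, -5.70949924e+01, -5.01941192e+01, -1.15580947e-04,
        8.03706382e-03,  4.07323319e-05]), 'ee_pos': array([229.39959035, 553.89295502, 230.35035161]), 'ee_rot': array([[-9.23847191e-01,  3.82760734e-01, -7.66938644e-04],
       [ 3.82761472e-01,  9.23846059e-01, -1.45419865e-03],
       [ 1.51923100e-04, -1.63701191e-03, -9.99998649e-01]]), 'force': array([-0.01362854,  0.27941925,  0.7463259 ]), 'ft_torque': array([0.01720725, 0.01410382, 0.01599855]), 'width': 85.84171567354831}
```

View pics/t0b.png

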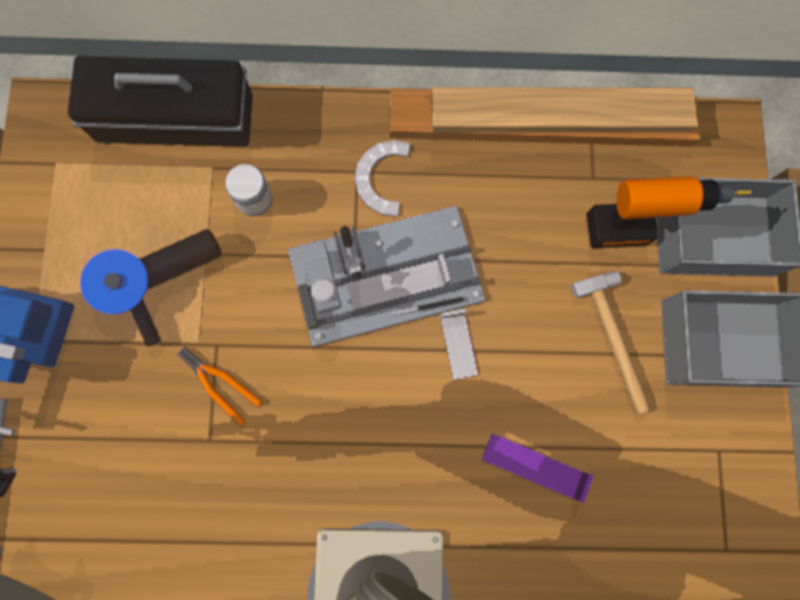

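View pics/s0b.png

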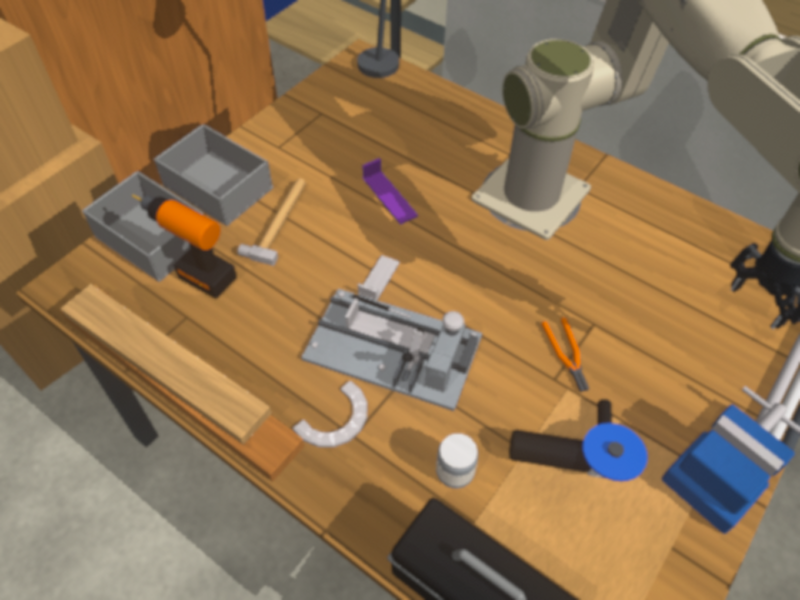

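The top view shows the fixture at about (385,275), with the ram at (322,292), the clamp handle at (347,240) and the flange at (443,268). The scene view shows the same fixture around (400,345).

Run:
```python
import cv2,numpy as np
a=cv2.imread('pics/t0.png')[138:248,196:346];b=cv2.imread('pics/s0.png')[170:290,205:345]
a=cv2.resize(a,(800,587),interpolation=cv2.INTER_CUBIC);b=cv2.resize(b,(700,600),interpolation=cv2.INTER_CUBIC)
cv2.imwrite('pics/t0c.png',a);cv2.imwrite('pics/s0c.png',b)
```

```text
(no output)
```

View pics/t0c.png

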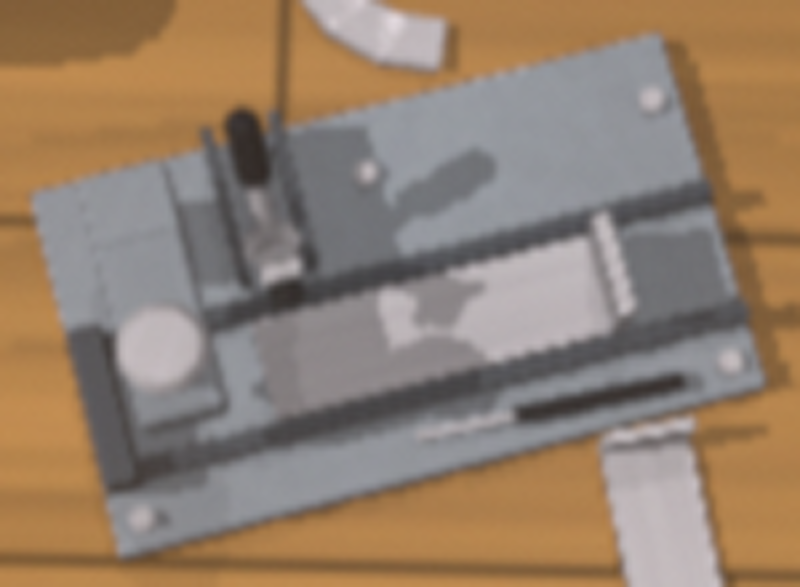

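View pics/s0c.png

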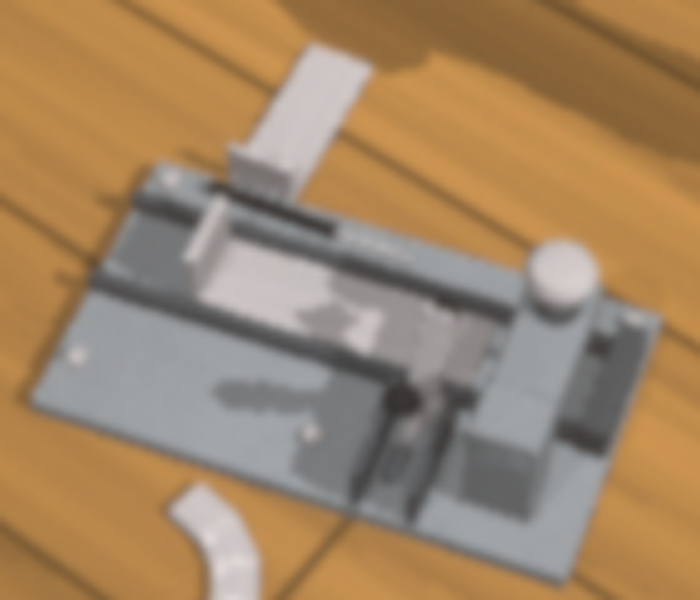

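The top crop shows the plate corners at (35,190), (660,33), (765,388) and (120,556), the ram head at (158,348), the flange top at about (612,263), and the handle tip at (240,122). In the scene crop the plate corners are at (30,402), (565,582), (662,315) and (160,165).

Run:
```python
from h import *
from scipy.optimize import least_squares
a=cam('top');b=cam('scene')
T=lambda u,v:np.array([196+(u+.5)/5.333-.5,138+(v+.5)/5.333-.5]);S=lambda u,v:np.array([205+(u+.5)/5-.5,170+(v+.5)/5-.5])
loc=np.array([[120,165],[120,-165],[-70,-165],[-70,165]])
pt=np.array([ray(a,T(*p),14)[:2] for p in[(35,190),(660,33),(765,388),(120,556)]])
ps=np.array([ray(b,S(*p),14)[:2] for p in[(565,582),(30,402),(160,165),(662,315)]])
def fit(W,L):
    f=lambda q:((np.array([[np.cos(q[2]),-np.sin(q[2])],[np.sin(q[2]),np.cos(q[2])]])@L.T).T+q[:2]-W).ravel()
    r=least_squares(f,[600,0,.2]);return r.x,np.round(f(r.x).reshape(-1,2),1)
for W,L in((pt,loc),(ps,loc),(np.r_[pt,ps],np.r_[loc,loc])):
    q,r=fit(W,L);print(np.round(q,3));print(r.tolist())
R=np.array([[np.cos(q[2]),-np.sin(q[2])],[np.sin(q[2]),np.cos(q[2])]])
def show(n,w):print(n,np.round(w,1),'loc(stop)',np.round(R.T@(w[:2]-q[:2])-[0,145],1))
show('ram t',ray(a,T(158,345),135));show('ram s',ray(b,S(563,270),135))
show('tip t',ray(a,T(240,122),106));show('tip s',ray(b,S(402,398),106))
for p in[(600,215),(625,315)]:show('flange top t',ray(a,T(*p),62))
for p in[(218,203),(192,260)]:show('flange top s',ray(b,S(*p),62))
for p in[(260,340),(280,415)]:show('nose t',ray(a,T(*p),22))
for p in[(690,380),(515,412),(420,435)]:show('scriber',ray(a,T(*p),20))
for p in[(610,440),(690,425)]:show('spare',ray(a,T(*p),40))
```

```text
[ 5.36976e+02 -7.45100e+00  2.79000e-01]
[[-0.3, 2.1], [-0.2, -1.3], [0.4, -1.1], [0.1, 0.3]]
[ 5.39212e+02 -4.82600e+00  2.88000e-01]
[[-0.5, 0.7], [1.4, 0.5], [-1.4, -2.5], [0.5, 1.3]]
[ 5.38094e+02 -6.13900e+00  2.83000e-01]
[[-0.0, 3.7], [1.4, 0.7], [2.3, 0.1], [0.6, 1.1], [-0.8, -0.9], [-0.3, -1.6], [-3.3, -3.7], [-0.0, 0.5]]
ram t [504.8 105.1 135. ] loc(stop) [ -0.9 -28.9]
ram s [507.7 107.1 135. ] loc(stop) [  2.4 -27.8]
tip t [617.2  74.4 106. ] loc(stop) [ 98.4 -89.8]
tip s [612.8  75.2 106. ] loc(stop) [ 94.5 -87.8]
flange top t [588.5 -97.2  62. ] loc(stop) [  23.  -246.6]
flange top t [ 539.5 -109.5   62. ] loc(stop) [ -27.5 -244.6]
flange top s [ 547.3 -109.1   62. ] loc(stop) [ -19.9 -246.4]
flange top s [588.7 -95.1  62. ] loc(stop) [  23.7 -244.6]
nose t [531.5  66.5  22. ] loc(stop) [ 14.  -73.4]
nose t [494.2  55.6  22. ] loc(stop) [-24.9 -73.5]
scriber [ 516.7 -146.1   20. ] loc(stop) [ -59.6 -273.4]
scriber [498.7 -59.7  20. ] loc(stop) [ -52.8 -185.5]
scriber [486.2 -13.2  20. ] loc(stop) [ -51.8 -137.3]
spare [ 482.5 -104.7   40. ] loc(stop) [ -80.9 -224.1]
spare [ 490.7 -143.4   40. ] loc(stop) [ -83.9 -263.6]
```

Call:
apply_moves(motion=[{"linear": [0,0,0],"rotation": [0,0,0.149],"hand": 1},{"linear": [0,0,0],"rotation": [0,0,0.149],"hand": 1},{"linear": [0,0,0],"rotation": [0,0,0.149],"hand": 1},{"linear": [0,0,0],"rotation": [0,0,0.149],"hand": 1},{"linear": [0,0,0],"rotation": [0,0,0.149],"hand": 1},{"linear": [0,0,0],"rotation": [0,0,0.149],"hand": 1},{"linear": [0,0,0],"rotation": [0,0,0],"hand": 1},{"linear": [0,0,0],"rotation": [0,0,0],"hand": 1}], newtons=80)

```text
clock: 1.0
ee_pos: [228.9, 552.8, 228.1]
ee_rot: [[-0.271, 0.962, -0.003], [0.962, 0.271, -0.005], [-0.004, -0.004, -1.0]]
force: [-0.7, -0.4, 0.9]
width: -0.1
```

```bash
cat > st.py <<'E'
from h import *
from scipy.spatial.transform import Rotation as Ro
th=.283;fx=np.array([np.cos(th),np.sin(th),0]);fy=np.array([-np.sin(th),np.cos(th),0])
stop=np.array([538.1,-6.1,0])+145*fy
def st():
    o=env.get_obs();p=o['ee_pos']-stop;R0=np.c_[fy,fx,[0,0,-1]]
    e=Ro.from_matrix(o['ee_rot'].T@R0).as_rotvec();F=o['force']
    print('t',round(o['clock'],2),'local x,y,z',np.round([p@fx,p@fy,p[2]],1),'rot to go',np.round(e,3),'F xyz',np.round([F@fx,F@fy,F[2]],1),'w',round(o['width'],1),'q',np.round(o['qpos'],2))
    return o
if __name__=='__main__':st()
E
python3 st.py
```

```text
t 1.0 local x,y,z [-140.9  478.   228.1] rot to go [-0.004  0.004 -0.008] F xyz [-0.8 -0.1  0.9] w -0.1 q [1.09 0.13 1.49 0.   1.52 0.82]
```

Call:
apply_moves(motion=[{"linear": [-0.045,0.009,0],"rotation": [0,0,0],"hand": 1},{"linear": [-0.045,0.009,0],"rotation": [0,0,0],"hand": 1},{"linear": [-0.045,0.009,0],"rotation": [0,0,0],"hand": 1},{"linear": [-0.045,0.009,0],"rotation": [0,0,0],"hand": 1},{"linear": [-0.045,0.009,0],"rotation": [0,0,0],"hand": 1},{"linear": [-0.045,0.009,0],"rotation": [0,0,0],"hand": 1},{"linear": [-0.045,0.009,0],"rotation": [0,0,0],"hand": 1},{"linear": [-0.045,0.009,0],"rotation": [0,0,0],"hand": 1},{"linear": [-0.045,0.009,0],"rotation": [0,0,0],"hand": 1},{"linear": [-0.045,0.009,0],"rotation": [0,0,0],"hand": 1},{"linear": [-0.045,0.009,0],"rotation": [0,0,0],"hand": 1},{"linear": [-0.045,0.009,0],"rotation": [0,0,0],"hand": 1}])

```text
clock: 2.2
ee_pos: [497.8, 55.6, 229.3]
ee_rot: [[-0.332, 0.943, 0.001], [0.943, 0.332, -0.004], [-0.004, -0.0, -1.0]]
force: [0.9, 1.2, 0.6]
width: 0.2
```

```bash
python3 st.py
```

```text
t 2.2 local x,y,z [-21.5 -74.5 229.3] rot to go [-0.     0.004  0.055] F xyz [1.2 0.9 0.6] w 0.2 q [ 0.01 -0.14  1.76 -0.    1.52 -0.33]
```

Call:
apply_moves(motion=[{"linear": [-0.045,0.006,0],"rotation": [0,0,0.055],"hand": 1},{"linear": [-0.045,0.006,0],"rotation": [0,0,0],"hand": 1},{"linear": [-0.045,0.006,0],"rotation": [0,0,0],"hand": 1},{"linear": [-0.045,0.006,0],"rotation": [0,0,0],"hand": 1},{"linear": [-0.035,0.003,0.02],"rotation": [0,0,0],"hand": 1},{"linear": [0,0,0.04],"rotation": [0,0,0],"hand": 1},{"linear": [0,0,0.03],"rotation": [0,0,0],"hand": 1},{"linear": [0,0,0],"rotation": [0,0,0],"hand": 1}])

```text
clock: 3.0
ee_pos: [593.1, -159.9, 139.2]
ee_rot: [[-0.302, 0.953, 0.007], [0.953, 0.302, -0.006], [-0.008, 0.005, -1.0]]
force: [-0.3, -0.1, -1.0]
width: -0.1
```

```bash
python3 st.py
```

```text
t 3.0 local x,y,z [   9.8 -308.1  139.2] rot to go [0.005 0.008 0.024] F xyz [-0.3  0.  -1. ] w -0.1 q [-0.34  0.22  1.56 -0.    1.35 -0.65]
```

Call:
apply_moves(motion=[{"linear": [0.022,-0.0095,0.03],"rotation": [0.005,0.008,0.024],"hand": 1},{"linear": [0,0,0.035],"rotation": [0,0,0],"hand": 1},{"linear": [0,0,0.025],"rotation": [0,0,0],"hand": 1},{"linear": [0,0,0],"rotation": [0,0,0],"hand": 1}])

```text
clock: 3.4
ee_pos: [580.0, -141.6, 52.7]
ee_rot: [[-0.289, 0.957, 0.005], [0.957, 0.289, -0.002], [-0.003, 0.004, -1.0]]
force: [-0.4, 0.1, -0.1]
width: 0.0
```

Run:
```python
from st import *
st()
a=cam('top')['color'][138:248,196:346,::-1];b=cam('scene')['color'][170:290,205:345,::-1]
m=np.hstack([cv2.resize(a,(400,293),interpolation=2),cv2.resize(b,(400,343),interpolation=2)[:293]])
cv2.imwrite('pics/a1.png',m)
```

```text
t 3.4 local x,y,z [   2.4 -286.8   52.7] rot to go [0.004 0.003 0.01 ] F xyz [-0.3  0.2 -0.1] w 0.0 q [-0.33  0.27  1.67  0.    1.2  -0.62]
```

View pics/a1.png

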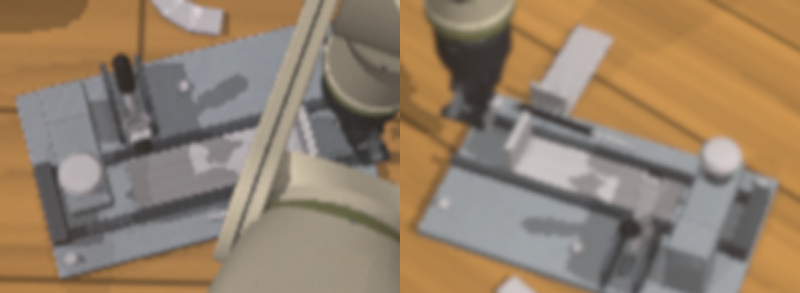

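The picture shows the closed fingers behind the flange and over the channel, with nothing disturbed. Next I lower and push.

Call:
apply_moves(motion=[{"linear": [0,-0.002,0.02],"rotation": [0,0,0.01],"hand": 1},{"linear": [0,0,0],"rotation": [0,0,0],"hand": 1},{"linear": [0.012,0,0],"rotation": [0,0,0],"hand": 1},{"linear": [0.012,0,0],"rotation": [0,0,0],"hand": 1},{"linear": [0.01,0,0],"rotation": [0,0,0],"hand": 1},{"linear": [0.01,0,0],"rotation": [0,0,0],"hand": 1},{"linear": [0.01,0,0],"rotation": [0,0,0],"hand": 1},{"linear": [0.01,0,0],"rotation": [0,0,0],"hand": 1},{"linear": [0.01,0,0],"rotation": [0,0,0],"hand": 1}])

```text
clock: 4.4
ee_pos: [568.4, -70.2, 50.7]
ee_rot: [[-0.282, 0.959, 0.031], [0.959, 0.282, -0.012], [-0.02, 0.027, -0.999]]
force: [2.3, -2.7, 0.7]
width: 0.1
```

```bash
python3 st.py
```

```text
t 4.4 local x,y,z [  11.2 -215.    50.7] rot to go [0.027 0.02  0.003] F xyz [ 1.5 -3.2  0.7] w 0.1 q [-0.21  0.19  1.77 -0.01  1.15 -0.49]
```

Call:
apply_moves(motion=[{"linear": [-0.008,-0.005,0],"rotation": [0.027,0.02,0.003],"hand": 1},{"linear": [-0.004,-0.004,0.006],"rotation": [0,0,0],"hand": 1},{"linear": [0,-0.002,0.014],"rotation": [0,0,0],"hand": 1},{"linear": [0,0,0],"rotation": [0,0,0],"hand": 1}])

```text
clock: 4.8
ee_pos: [559.3, -80.7, 28.5]
ee_rot: [[-0.281, 0.96, -0.002], [0.96, 0.281, 0.002], [0.003, -0.001, -1.0]]
force: [-0.1, 0.4, -1.1]
width: 0.2
```

Run:
```python
from st import *
st()
a=cam('top')['color'][138:248,196:346,::-1];b=cam('scene')['color'][170:290,205:345,::-1]
m=np.hstack([cv2.resize(a,(400,293),interpolation=2),cv2.resize(b,(400,343),interpolation=2)[:293]])
cv2.imwrite('pics/a2.png',m)
```

```text
t 4.8 local x,y,z [  -0.4 -222.6   28.5] rot to go [-0.001 -0.003  0.002] F xyz [-0.   0.4 -1.1] w 0.2 q [-0.24  0.23  1.76  0.    1.15 -0.52]
```

View pics/a2.png

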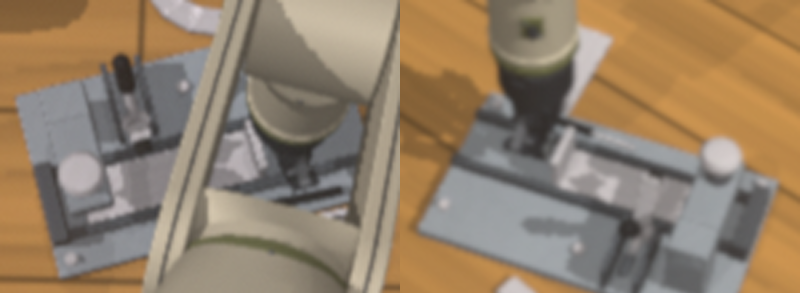

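The bracket has advanced along the channel and lies flat, with the fingers low behind its flange. I continue slowly.

Call:
apply_moves(motion=[{"linear": [0.006,0,0],"rotation": [0,0,0],"hand": 1},{"linear": [0.006,0,0],"rotation": [0,0,0],"hand": 1},{"linear": [0.005,0,0],"rotation": [0,0,0],"hand": 1},{"linear": [0,0,0],"rotation": [0,0,0],"hand": 1}])

```text
clock: 5.3
ee_pos: [556.1, -63.5, 30.9]
ee_rot: [[-0.281, 0.96, 0.002], [0.96, 0.281, 0.001], [0.0, 0.002, -1.0]]
force: [0.5, 0.5, 0.8]
width: -0.2
```

```bash
python3 st.py
```

```text
t 5.3 local x,y,z [   1.2 -205.1   30.9] rot to go [ 0.002 -0.     0.002] F xyz [0.6 0.3 0.8] w -0.2 q [-0.21  0.21  1.78  0.    1.15 -0.49]
```

Call:
apply_moves(motion=[{"linear": [0.003,-0.001,0],"rotation": [0,0,0],"hand": 1},{"linear": [0.003,0,0],"rotation": [0,0,0],"hand": 1},{"linear": [0.002,0,0],"rotation": [0,0,0],"hand": 1},{"linear": [0.002,0,0],"rotation": [0,0,0],"hand": 1}])

```text
clock: 5.7
ee_pos: [552.4, -54.0, 31.4]
ee_rot: [[-0.281, 0.96, 0.003], [0.96, 0.281, -0.0], [-0.001, 0.003, -1.0]]
force: [-0.8, -1.4, -1.3]
width: 0.4
```

```bash
python3 st.py
```

```text
t 5.7 local x,y,z [   0.4 -195.    31.4] rot to go [0.003 0.001 0.002] F xyz [-1.2 -1.2 -1.3] w 0.4 q [-0.19  0.2   1.8   0.    1.14 -0.48]
```

Call:
apply_moves(motion=[{"linear": [0.003,0,0],"rotation": [0,0,0],"hand": 1},{"linear": [0.003,0,0],"rotation": [0,0,0],"hand": 1}])

```text
clock: 5.9
ee_pos: [552.4, -51.1, 32.4]
ee_rot: [[-0.281, 0.96, 0.007], [0.96, 0.281, -0.006], [-0.007, 0.005, -1.0]]
force: [4.8, -22.5, -0.0]
width: -0.6
```

```bash
python3 st.py
```

```text
t 5.9 local x,y,z [   1.2 -192.2   32.4] rot to go [0.005 0.007 0.002] F xyz [ -1.6 -22.9  -0. ] w -0.6 q [-0.18  0.19  1.8  -0.    1.14 -0.46]
```

Call:
apply_moves(motion=[{"linear": [0,0,0],"rotation": [0,0,0],"hand": 1},{"linear": [0,0,0],"rotation": [0,0,0],"hand": 1},{"linear": [0,0,0],"rotation": [0,0,0],"hand": 1},{"linear": [-0.006,0,0],"rotation": [0,0,0],"hand": 1},{"linear": [-0.012,0,0],"rotation": [0.005,0.007,0],"hand": 1},{"linear": [0,0,-0.045],"rotation": [0,0,0],"hand": 1},{"linear": [0,0,-0.045],"rotation": [0,0,0],"hand": 1},{"linear": [0,0,-0.04],"rotation": [0,0,0],"hand": 1},{"linear": [0,0,0],"rotation": [0,0,0],"hand": 1}])

```text
clock: 6.8
ee_pos: [556.4, -71.0, 164.4]
ee_rot: [[-0.281, 0.96, -0.008], [0.96, 0.281, 0.004], [0.006, -0.007, -1.0]]
force: [0.0, -0.6, 0.8]
width: -0.1
```

```bash
python3 st.py
```

```text
t 6.8 local x,y,z [  -0.5 -212.4  164.4] rot to go [-0.007 -0.006  0.002] F xyz [-0.1 -0.5  0.8] w -0.1 q [-0.22  0.07  1.67  0.    1.4  -0.5 ]
```

Call:
apply_moves(motion=[{"linear": [0.0,0.04,0],"rotation": [-0.007,-0.006,0],"hand": 1},{"linear": [0.02,0.04,0],"rotation": [0,0,0],"hand": 1},{"linear": [0.025,0.035,0],"rotation": [0,0,0],"hand": 1},{"linear": [0.03,0.025,0],"rotation": [0,0,0],"hand": 1},{"linear": [0.03,0,0],"rotation": [0,0,0],"hand": 1},{"linear": [0,0,0],"rotation": [0,0,0],"hand": 1}])

```text
clock: 7.4
ee_pos: [666.1, 68.5, 161.6]
ee_rot: [[-0.276, 0.961, -0.002], [0.961, 0.276, 0.002], [0.003, -0.002, -1.0]]
force: [0.4, -0.6, 0.4]
width: -0.0
```

```bash
python3 st.py
```

```text
t 7.4 local x,y,z [ 143.7 -109.1  161.6] rot to go [-0.002 -0.003 -0.004] F xyz [ 0.2 -0.7  0.4] w -0.0 q [ 0.02  0.36  1.35  0.    1.43 -0.25]
```

Call:
apply_moves(motion=[{"linear": [0.019,0,0],"rotation": [0,0,-0.004],"hand": 1},{"linear": [0,0,0.03],"rotation": [0,0,0],"hand": 1},{"linear": [0,0,0.03],"rotation": [0,0,0],"hand": 1},{"linear": [0,0,0],"rotation": [0,0,0],"hand": 1}])

```text
clock: 7.8
ee_pos: [662.1, 84.9, 99.5]
ee_rot: [[-0.281, 0.96, -0.002], [0.96, 0.281, 0.002], [0.003, -0.002, -1.0]]
force: [-1.4, 0.3, -1.9]
width: -0.1
```

Run:
```python
from st import *
st()
a=cam('top')['color'][138:248,196:346,::-1];b=cam('scene')['color'][170:290,205:345,::-1]
m=np.hstack([cv2.resize(a,(400,293),interpolation=2),cv2.resize(b,(400,343),interpolation=2)[:293]])
cv2.imwrite('pics/a3.png',m)
```

```text
t 7.8 local x,y,z [144.5 -92.2  99.5] rot to go [-0.002 -0.003  0.002] F xyz [-1.2  0.7 -1.9] w -0.1 q [ 0.05  0.4   1.41  0.    1.33 -0.24]
```

View pics/a3.png

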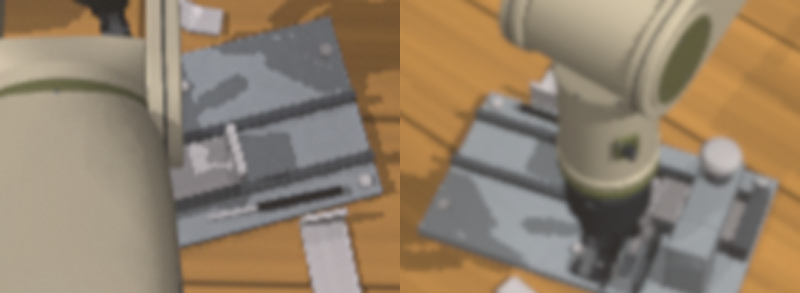

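The flange is in its forward position and the fingers are on the +x side of the handle. I push across.

Call:
apply_moves(motion=[{"linear": [0.002,-0.01,0.005],"rotation": [0,0,0],"hand": 1},{"linear": [0,-0.01,0],"rotation": [0,0,0],"hand": 1},{"linear": [0,-0.008,0],"rotation": [0,0,0],"hand": 1},{"linear": [0,-0.008,0],"rotation": [0,0,0],"hand": 1}])

```text
clock: 8.3
ee_pos: [633.3, 74.4, 106.6]
ee_rot: [[-0.279, 0.96, 0.014], [0.96, 0.279, 0.003], [-0.001, 0.015, -1.0]]
force: [4.7, 3.1, 3.1]
width: 0.2
```

```bash
python3 st.py
```

```text
t 8.3 local x,y,z [113.9 -94.3 106.6] rot to go [ 0.015  0.001 -0.   ] F xyz [5.3 1.7 3.1] w 0.2 q [ 0.04  0.3   1.52  0.    1.3  -0.25]
```

Call:
apply_moves(motion=[{"linear": [0.002,-0.008,0.006],"rotation": [0.015,0,0],"hand": 1},{"linear": [0,-0.008,0.002],"rotation": [0,0,0],"hand": 1},{"linear": [0,-0.008,0.002],"rotation": [0,0,0],"hand": 1}])

```text
clock: 8.6
ee_pos: [623.5, 71.2, 112.1]
ee_rot: [[-0.278, 0.96, 0.037], [0.961, 0.278, 0.003], [-0.007, 0.036, -0.999]]
force: [4.7, 5.1, 5.6]
width: -0.4
```

```bash
python3 st.py
```

```text
t 8.6 local x,y,z [103.6 -94.7 112.1] rot to go [ 0.036  0.007 -0.001] F xyz [6.  3.6 5.6] w -0.4 q [ 0.03  0.25  1.57  0.    1.28 -0.25]
```

Call:
apply_moves(motion=[{"linear": [0.001,0.006,0.008],"rotation": [0.036,0.007,0],"hand": 1},{"linear": [0,0,0.012],"rotation": [0,0,0],"hand": 1},{"linear": [0,0,0],"rotation": [0,0,0],"hand": 1}])

```text
clock: 8.9
ee_pos: [637.5, 74.6, 104.1]
ee_rot: [[-0.278, 0.96, 0.023], [0.961, 0.278, 0.002], [-0.005, 0.022, -1.0]]
force: [-1.0, 0.2, -0.9]
width: 0.3
```

```bash
python3 st.py
```

```text
t 8.9 local x,y,z [118.  -95.3 104.1] rot to go [ 0.022  0.005 -0.001] F xyz [-0.9  0.5 -0.9] w 0.3 q [ 0.04  0.31  1.52  0.    1.29 -0.25]
```

Call:
apply_moves(motion=[{"linear": [0.005,0.003,0.014],"rotation": [0.022,0.005,0],"hand": 1},{"linear": [0,0,0],"rotation": [0,0,0],"hand": 1},{"linear": [0,-0.015,0.004],"rotation": [0.01,0,0],"hand": 1},{"linear": [0,-0.02,0.006],"rotation": [0.015,0,0],"hand": 1}])

```text
clock: 9.3
ee_pos: [613.6, 70.8, 89.2]
ee_rot: [[-0.279, 0.96, -0.004], [0.96, 0.279, -0.005], [-0.004, -0.005, -1.0]]
force: [4.2, 1.0, 3.8]
width: -0.2
```

```bash
python3 st.py
```

```text
t 9.3 local x,y,z [ 94.  -92.2  89.2] rot to go [-0.005  0.004 -0.001] F xyz [ 4.3 -0.3  3.8] w -0.2 q [ 0.03  0.29  1.57 -0.01  1.28 -0.25]
```

Call:
apply_moves(motion=[{"linear": [0,-0.018,0.003],"rotation": [0.01,0,0],"hand": 1},{"linear": [0,-0.018,0.003],"rotation": [0.01,0,0],"hand": 1},{"linear": [0,-0.015,0.003],"rotation": [0.01,0,0],"hand": 1}])

```text
clock: 9.6
ee_pos: [565.7, 55.8, 84.8]
ee_rot: [[-0.279, 0.96, -0.024], [0.96, 0.279, -0.013], [-0.006, -0.027, -1.0]]
force: [47.1, 16.3, -2.1]
width: 0.3
```

```bash
python3 st.py
```

```text
t 9.6 local x,y,z [ 43.8 -93.2  84.8] rot to go [-0.027  0.006 -0.001] F xyz [49.7  2.5 -2.1] w 0.3 q [ 0.02  0.19  1.7  -0.01  1.28 -0.26]
```

Call:
apply_moves(motion=[{"linear": [0,0.015,0],"rotation": [-0.027,0.006,0],"hand": 1},{"linear": [0,0.01,-0.03],"rotation": [0,0,0],"hand": 1},{"linear": [0,0,-0.04],"rotation": [0,0,0],"hand": 1},{"linear": [0,0.03,-0.03],"rotation": [0,0,0],"hand": 1},{"linear": [0,0.03,0],"rotation": [0,0,0],"hand": 1},{"linear": [0,0,0],"rotation": [0,0,0],"hand": 1}])

```text
clock: 10.2
ee_pos: [646.3, 78.3, 189.7]
ee_rot: [[-0.278, 0.961, 0.001], [0.961, 0.278, 0.001], [0.001, 0.002, -1.0]]
force: [-1.5, -0.5, -0.7]
width: -0.3
```

Run:
```python
from st import *
st()
a=cam('top')['color'][138:248,196:346,::-1];b=cam('scene')['color'][170:290,205:345,::-1]
m=np.hstack([cv2.resize(a,(400,293),interpolation=2),cv2.resize(b,(400,343),interpolation=2)[:293]])
cv2.imwrite('pics/a4.png',m)
```

```text
t 10.2 local x,y,z [127.5 -94.1 189.7] rot to go [ 0.002 -0.001 -0.002] F xyz [-1.6 -0.1 -0.7] w -0.3 q [ 0.04  0.29  1.39  0.    1.47 -0.24]
```

View pics/a4.png

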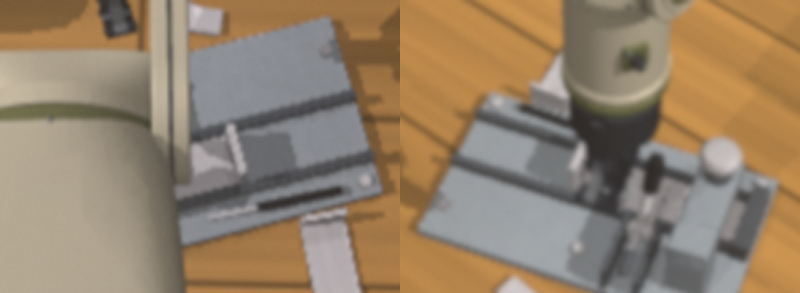

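The scene crop shows the handle tipped over to the channel side, so the clamp is closed, and the flange is still forward. Next is the ram.

Call:
apply_moves(motion=[{"linear": [0.02,-0.04,0],"rotation": [0,0,0],"hand": 1},{"linear": [0.02,-0.04,0],"rotation": [0,0,0],"hand": 1},{"linear": [0.015,-0.03,0],"rotation": [0,0,0],"hand": 1},{"linear": [0,0,0],"rotation": [0,0,0],"hand": 1},{"linear": [0,0,0],"rotation": [0,0,0],"hand": 1}])

```text
clock: 10.8
ee_pos: [512.9, 98.3, 182.2]
ee_rot: [[-0.276, 0.961, -0.012], [0.961, 0.276, -0.001], [0.003, -0.012, -1.0]]
force: [-0.4, 0.1, 0.8]
width: 0.3
```

```bash
python3 st.py
```

```text
t 10.8 local x,y,z [  5.  -37.7 182.2] rot to go [-0.012 -0.003 -0.003] F xyz [-0.3  0.2  0.8] w 0.3 q [ 0.09 -0.04  1.75  0.    1.44 -0.19]
```

Call:
apply_moves(motion=[{"linear": [0.008,-0.005,0.01],"rotation": [-0.012,0,0],"hand": 1},{"linear": [0,0,0.02],"rotation": [0,0,0],"hand": 1},{"linear": [0,0,0],"rotation": [0,0,0],"hand": 1}])

```text
clock: 11.1
ee_pos: [506.6, 103.7, 152.7]
ee_rot: [[-0.275, 0.961, 0.003], [0.961, 0.275, 0.003], [0.002, 0.003, -1.0]]
force: [-0.1, 0.1, -1.4]
width: -0.1
```

```bash
python3 st.py
```

```text
t 11.1 local x,y,z [  0.4 -30.7 152.7] rot to go [ 0.003 -0.002 -0.004] F xyz [-0.1  0.2 -1.4] w -0.1 q [ 0.1  -0.05  1.82  0.    1.37 -0.18]
```

Call:
apply_moves(motion=[{"linear": [0,0,0.01],"rotation": [0,0,0],"hand": 1},{"linear": [0,0,0.008],"rotation": [0,0,0],"hand": 1},{"linear": [0,0,0.007],"rotation": [0,0,0],"hand": 1},{"linear": [0,0,0.006],"rotation": [0,0,0],"hand": 1}])

```text
clock: 11.5
ee_pos: [509.2, 103.3, 123.4]
ee_rot: [[-0.274, 0.962, 0.006], [0.962, 0.274, 0.003], [0.002, 0.006, -1.0]]
force: [-6.8, 0.3, 10.6]
width: -0.3
```

```bash
python3 st.py
```

```text
t 11.5 local x,y,z [  2.8 -31.8 123.4] rot to go [ 0.006 -0.001 -0.005] F xyz [-6.4  2.2 10.6] w -0.3 q [ 0.1  -0.01  1.84  0.    1.31 -0.18]
```

Call:
apply_moves(motion=[{"linear": [0,-0.001,0.006],"rotation": [0,0,0],"hand": 1},{"linear": [0,0,0.005],"rotation": [0,0,0],"hand": 1},{"linear": [0,0,0.004],"rotation": [0,0,0],"hand": 1}])

```text
clock: 11.8
ee_pos: [511.4, 103.7, 114.4]
ee_rot: [[-0.274, 0.962, 0.011], [0.962, 0.274, 0.005], [0.001, 0.012, -1.0]]
force: [-21.9, -1.6, 51.6]
width: 0.1
```

```bash
python3 st.py
```

```text
t 11.8 local x,y,z [  5.1 -32.1 114.4] rot to go [ 0.012 -0.001 -0.005] F xyz [-21.5   4.6  51.6] w 0.1 q [ 0.1  -0.    1.85  0.    1.29 -0.18]
```

Call:
apply_moves(motion=[{"linear": [0,0,0.001],"rotation": [0,0,0],"hand": 1},{"linear": [0,0,0.001],"rotation": [0,0,0],"hand": 1}])

```text
clock: 12.0
ee_pos: [513.8, 104.0, 117.2]
ee_rot: [[-0.274, 0.962, 0.016], [0.962, 0.274, 0.005], [0.001, 0.017, -1.0]]
force: [-6.8, -0.9, 11.3]
width: -0.1
```

```bash
python3 st.py
```

```text
t 12.0 local x,y,z [  7.4 -32.5 117.2] rot to go [ 0.017 -0.001 -0.005] F xyz [-6.8  1.  11.3] w -0.1 q [ 0.1  -0.01  1.84  0.    1.29 -0.18]
```

Call:
apply_moves(motion=[{"linear": [0,0,-0.01],"rotation": [0,0,0],"hand": 1},{"linear": [0,-0.004,-0.015],"rotation": [0.01,0,0],"hand": 1},{"linear": [0,-0.004,-0.03],"rotation": [0,0,0],"hand": 1},{"linear": [0,0,-0.02],"rotation": [0,0,0],"hand": 1},{"linear": [0,-0.03,0],"rotation": [0,0,0],"hand": 1},{"linear": [-0.02,-0.03,0],"rotation": [0,0,0],"hand": 1},{"linear": [-0.03,0,0],"rotation": [0,0,0],"hand": 1},{"linear": [0,0,0],"rotation": [0,0,0],"hand": 1}])

```text
clock: 12.8
ee_pos: [463.4, 35.6, 197.1]
ee_rot: [[-0.276, 0.961, 0.012], [0.961, 0.276, 0.003], [-0.001, 0.013, -1.0]]
force: [-0.4, 0.3, -0.4]
width: 0.2
```

Run:
```python
from st import *
st()
a=cam('top')['color'][138:248,196:346,::-1];b=cam('scene')['color'][170:290,205:345,::-1]
m=np.hstack([cv2.resize(a,(400,293),interpolation=2),cv2.resize(b,(400,343),interpolation=2)[:293]])
cv2.imwrite('pics/a5.png',m)
```

```text
t 12.8 local x,y,z [-60.1 -84.1 197.1] rot to go [ 0.013  0.001 -0.003] F xyz [-0.3  0.4 -0.4] w 0.2 q [-0.04 -0.24  1.91  0.    1.46 -0.32]
```

View pics/a5.png

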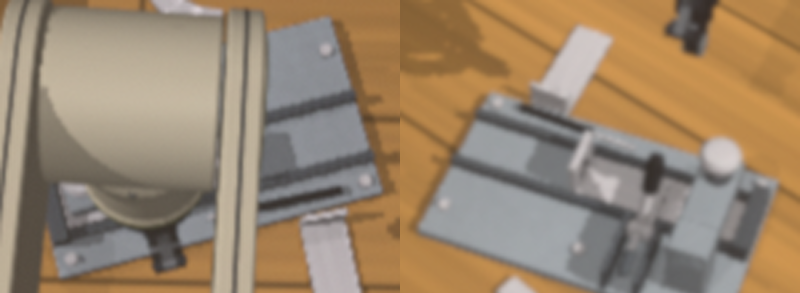

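The ram is up again, the clamp closed and the flange home. The time at full depth in that press was short (under about 0.3 s). I repeat the press with a clear hold, so the step is certain.

Call:
apply_moves(motion=[{"linear": [0.02,0.025,0],"rotation": [0.013,0,0],"hand": 1},{"linear": [0.02,0.025,0],"rotation": [0,0,0],"hand": 1},{"linear": [0.008,0.005,0],"rotation": [0,0,0],"hand": 1},{"linear": [0,0,0.02],"rotation": [0,0,0],"hand": 1},{"linear": [0,0,0],"rotation": [0,0,0],"hand": 1}])

```text
clock: 13.4
ee_pos: [503.8, 104.7, 175.6]
ee_rot: [[-0.278, 0.961, -0.003], [0.961, 0.278, 0.001], [0.002, -0.003, -1.0]]
force: [-0.4, -0.2, -0.8]
width: -0.1
```

```bash
python3 st.py
```

```text
t 13.4 local x,y,z [ -2.  -29.1 175.6] rot to go [-0.003 -0.002 -0.002] F xyz [-0.5 -0.1 -0.8] w -0.1 q [ 0.1  -0.07  1.79  0.    1.42 -0.18]
```

Call:
apply_moves(motion=[{"linear": [0,0,0.025],"rotation": [0,0,0],"hand": 1},{"linear": [0,0,0.012],"rotation": [0,0,0],"hand": 1},{"linear": [0,-0.001,0.01],"rotation": [0,0,0],"hand": 1},{"linear": [0,-0.001,0.007],"rotation": [0,0,0],"hand": 1},{"linear": [0,-0.001,0.006],"rotation": [0,0,0],"hand": 1}])

```text
clock: 13.9
ee_pos: [504.6, 105.5, 120.5]
ee_rot: [[-0.279, 0.96, 0.007], [0.96, 0.279, 0.003], [0.001, 0.007, -1.0]]
force: [-3.9, 1.5, 10.7]
width: 0.1
```

```bash
python3 st.py
```

```text
t 13.9 local x,y,z [ -1.  -28.5 120.5] rot to go [ 0.007 -0.001 -0.   ] F xyz [-3.4  2.6 10.7] w 0.1 q [ 0.1  -0.02  1.85  0.    1.3  -0.18]
```

Call:
apply_moves(motion=[{"linear": [0,-0.001,0.005],"rotation": [0,0,0],"hand": 1},{"linear": [0,-0.001,0.004],"rotation": [0,0,0],"hand": 1},{"linear": [0,-0.001,0.003],"rotation": [0,0,0],"hand": 1},{"linear": [0,-0.001,0.003],"rotation": [0,0,0],"hand": 1},{"linear": [0,-0.001,0.003],"rotation": [0,0,0],"hand": 1}])

```text
clock: 14.4
ee_pos: [504.8, 105.6, 114.7]
ee_rot: [[-0.278, 0.96, 0.019], [0.961, 0.278, 0.007], [0.001, 0.02, -1.0]]
force: [-8.8, -0.3, 17.7]
width: 0.1
```

```bash
python3 st.py
```

```text
t 14.4 local x,y,z [ -0.8 -28.5 114.7] rot to go [ 0.02  -0.001 -0.001] F xyz [-8.5  2.2 17.7] w 0.1 q [ 0.1  -0.03  1.87  0.01  1.28 -0.18]
```

Call:
apply_moves(motion=[{"linear": [0,0,-0.01],"rotation": [0,0,0],"hand": 1},{"linear": [0,0,-0.02],"rotation": [0.02,0,0],"hand": 1},{"linear": [0,0,-0.03],"rotation": [0,0,0],"hand": 1},{"linear": [0,-0.01,-0.02],"rotation": [0,0,0],"hand": 1},{"linear": [0,-0.03,0],"rotation": [0,0,0],"hand": 1},{"linear": [-0.03,-0.01,0],"rotation": [0,0,0],"hand": 1},{"linear": [-0.02,0,0],"rotation": [0,0,0],"hand": 1},{"linear": [0,0,0],"rotation": [0,0,0],"hand": 1}])

```text
clock: 15.2
ee_pos: [470.7, 41.6, 206.2]
ee_rot: [[-0.278, 0.96, 0.009], [0.961, 0.278, 0.002], [-0.001, 0.01, -1.0]]
force: [0.4, 0.7, -0.4]
width: 0.2
```

```bash
python3 st.py
```

```text
t 15.2 local x,y,z [-51.4 -80.4 206.2] rot to go [ 0.01   0.001 -0.001] F xyz [ 0.5  0.6 -0.4] w 0.2 q [-0.02 -0.22  1.87  0.    1.48 -0.3 ]
```

Call:
apply_moves(motion=[{"linear": [-0.012,0,0.03],"rotation": [0.01,0,0],"hand": 1},{"linear": [0,0,0.035],"rotation": [0,0,0],"hand": 1},{"linear": [0,0,0.03],"rotation": [0,0,0],"hand": 1},{"linear": [0,0,0.012],"rotation": [0,0,0],"hand": 1},{"linear": [0,0,0],"rotation": [0,0,0],"hand": 1}])

```text
clock: 15.7
ee_pos: [476.6, 31.0, 100.0]
ee_rot: [[-0.275, 0.961, 0.006], [0.961, 0.275, 0.0], [-0.001, 0.005, -1.0]]
force: [0.5, 1.0, -0.1]
width: 0.2
```

```bash
python3 st.py
```

```text
t 15.7 local x,y,z [-48.7 -92.2 100. ] rot to go [ 0.005  0.001 -0.004] F xyz [ 0.8  0.8 -0.1] w 0.2 q [-0.04 -0.1   1.97  0.    1.27 -0.32]
```

Call:
apply_moves(motion=[{"linear": [0,0.015,0.005],"rotation": [0.005,0,0],"hand": 1},{"linear": [0,0.015,0],"rotation": [0,0,0],"hand": 1},{"linear": [0,0.012,-0.001],"rotation": [0,0,0],"hand": 1},{"linear": [0,0.012,-0.001],"rotation": [-0.01,0,0],"hand": 1}])

```text
clock: 16.1
ee_pos: [528.5, 46.6, 106.0]
ee_rot: [[-0.276, 0.961, 0.006], [0.961, 0.276, -0.0], [-0.002, 0.005, -1.0]]
force: [-53.0, -6.4, 82.5]
width: 0.1
```

```bash
python3 st.py
```

```text
t 16.1 local x,y,z [  5.5 -91.7 106. ] rot to go [ 0.005  0.002 -0.003] F xyz [-52.6   8.7  82.5] w 0.1 q [-0.01  0.03  1.82 -0.    1.28 -0.29]
```

Call:
apply_moves(motion=[{"linear": [0,-0.006,-0.008],"rotation": [0,0,0],"hand": 1},{"linear": [0,-0.02,0],"rotation": [0,0,0],"hand": 1},{"linear": [0,-0.025,0],"rotation": [0,0,0],"hand": 1},{"linear": [0,-0.01,0],"rotation": [0,0,0],"hand": 1},{"linear": [0,0,0],"rotation": [0,0,0],"hand": 1}])

```text
clock: 16.6
ee_pos: [475.9, 31.3, 128.2]
ee_rot: [[-0.278, 0.96, 0.022], [0.961, 0.278, -0.001], [-0.007, 0.021, -1.0]]
force: [-0.1, -0.4, 0.1]
width: -0.3
```

Run:
```python
from st import *
st()
b=cam('scene')['color'][170:290,205:345,::-1]
cv2.imwrite('pics/a6.png',cv2.resize(b,(560,480),interpolation=2))
```

```text
t 16.6 local x,y,z [-49.3 -91.7 128.2] rot to go [ 0.021  0.007 -0.001] F xyz [-0.2 -0.4  0.1] w -0.3 q [-0.04 -0.16  1.96  0.    1.31 -0.32]
```

View pics/a6.png

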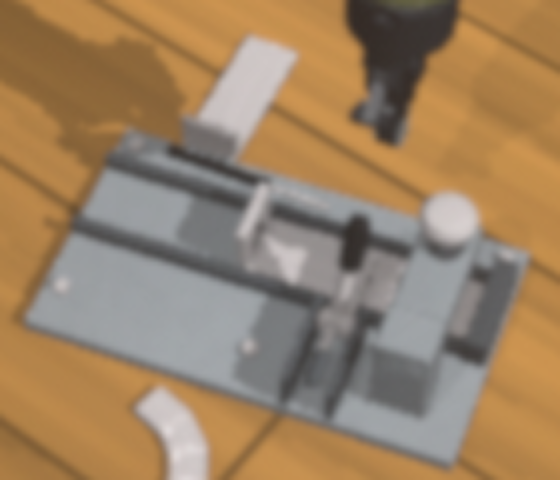

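The clamp is still closed and everything is in place. The fingers rode up onto the handle tip because they were too high, so I go in lower, at about z = 84.

Call:
apply_moves(motion=[{"linear": [0,0,0.022],"rotation": [0.02,0.007,0],"hand": 1},{"linear": [0,0,0.022],"rotation": [0,0,0],"hand": 1},{"linear": [0,0,0],"rotation": [0,0,0],"hand": 1},{"linear": [0,0.014,0],"rotation": [0,0,0],"hand": 1},{"linear": [0,0.012,0],"rotation": [0,0,0],"hand": 1},{"linear": [0,0,0],"rotation": [0,0,0],"hand": 1}])

```text
clock: 17.25
ee_pos: [510.0, 40.4, 91.4]
ee_rot: [[-0.279, 0.96, 0.011], [0.96, 0.279, 0.001], [-0.002, 0.011, -1.0]]
force: [-1.3, -0.8, -0.0]
width: -0.2
```

```bash
python3 st.py
```

```text
t 17.25 local x,y,z [-14.  -92.5  91.4] rot to go [ 0.011  0.002 -0.   ] F xyz [-1.4 -0.4 -0. ] w -0.2 q [-0.02 -0.    1.89  0.    1.24 -0.31]
```

Call:
apply_moves(motion=[{"linear": [0.001,0,0.01],"rotation": [0.011,0,0],"hand": 1},{"linear": [0,0.006,0],"rotation": [0,0,0],"hand": 1},{"linear": [0,0.007,0],"rotation": [0,0,0],"hand": 1},{"linear": [0,0.007,0],"rotation": [0,0,0],"hand": 1}])

```text
clock: 17.65
ee_pos: [527.5, 46.5, 82.4]
ee_rot: [[-0.279, 0.96, -0.006], [0.96, 0.279, -0.004], [-0.002, -0.007, -1.0]]
force: [-7.6, -1.5, 6.8]
width: 0.2
```

```bash
python3 st.py
```

```text
t 17.65 local x,y,z [  4.5 -91.6  82.4] rot to go [-0.007  0.002 -0.   ] F xyz [-7.7  0.6  6.8] w 0.2 q [-0.01  0.07  1.83 -0.    1.24 -0.29]
```

Call:
apply_moves(motion=[{"linear": [0,0.009,-0.003],"rotation": [0,0,0],"hand": 1},{"linear": [0,0.009,-0.003],"rotation": [0,0,0],"hand": 1}])

```text
clock: 17.85
ee_pos: [543.5, 51.1, 88.0]
ee_rot: [[-0.279, 0.96, -0.011], [0.96, 0.279, -0.005], [-0.002, -0.012, -1.0]]
force: [-2.7, 0.5, 2.2]
width: 0.1
```

```bash
python3 st.py
```

```text
t 17.85 local x,y,z [ 21.1 -91.5  88. ] rot to go [-0.012  0.002 -0.001] F xyz [-2.4  1.2  2.2] w 0.1 q [ 0.    0.11  1.78 -0.01  1.26 -0.28]
```

Call:
apply_moves(motion=[{"linear": [0,0.009,-0.004],"rotation": [-0.01,0,0],"hand": 1},{"linear": [0,0.009,-0.004],"rotation": [0,0,0],"hand": 1},{"linear": [0,0.005,-0.003],"rotation": [0,0,0],"hand": 1}])

```text
clock: 18.15
ee_pos: [567.4, 58.2, 99.4]
ee_rot: [[-0.279, 0.96, -0.0], [0.96, 0.279, -0.002], [-0.002, -0.001, -1.0]]
force: [-0.0, -0.2, -0.0]
width: 0.1
```

```bash
python3 st.py
```

```text
t 18.15 local x,y,z [ 46.1 -91.4  99.4] rot to go [-0.001  0.002 -0.001] F xyz [-0.1 -0.2 -0. ] w 0.1 q [ 0.01  0.15  1.71 -0.    1.28 -0.27]
```

Call:
apply_moves(motion=[{"linear": [0,-0.008,-0.02],"rotation": [0,0,0],"hand": 1},{"linear": [0,-0.01,-0.04],"rotation": [0,0,0],"hand": 1},{"linear": [-0.01,-0.015,-0.04],"rotation": [0,0,0],"hand": 1},{"linear": [-0.03,-0.015,0],"rotation": [0,0,0],"hand": 1},{"linear": [-0.02,0,0],"rotation": [0,0,0],"hand": 1},{"linear": [0,0,0],"rotation": [0,0,0],"hand": 1}])

```text
clock: 18.75
ee_pos: [540.9, -13.2, 206.7]
ee_rot: [[-0.282, 0.96, 0.006], [0.96, 0.282, -0.003], [-0.004, 0.005, -1.0]]
force: [-0.5, 0.5, -0.1]
width: 0.1
```

Run:
```python
from st import *
st()
b=cam('scene')['color'][170:290,205:345,::-1]
cv2.imwrite('pics/a7.png',cv2.resize(b,(560,480),interpolation=2))
```

```text
t 18.75 local x,y,z [   0.7 -152.6  206.7] rot to go [0.005 0.004 0.002] F xyz [-0.3  0.6 -0.1] w 0.1 q [-0.12 -0.02  1.69 -0.    1.47 -0.4 ]
```

View pics/a7.png

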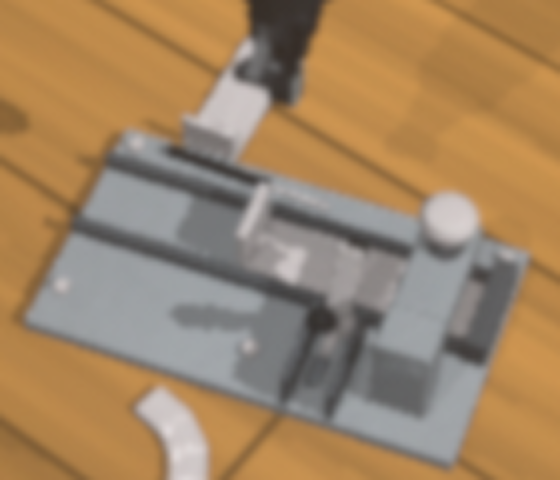

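The clamp is fully open, with its handle leaning to +x and its shadow as at the start. Next I hook the flange from its stop side.

Call:
apply_moves(motion=[{"linear": [0.003,0,0.04],"rotation": [0.005,0.004,0],"hand": 1},{"linear": [0,0,0.04],"rotation": [0,0,0],"hand": 1},{"linear": [0,0,0.035],"rotation": [0,0,0],"hand": 1},{"linear": [0,0,0.025],"rotation": [0,0,0],"hand": 1},{"linear": [0,0,0],"rotation": [0,0,0],"hand": 1}])

```text
clock: 19.3
ee_pos: [541.6, -5.1, 63.2]
ee_rot: [[-0.283, 0.959, 0.003], [0.959, 0.283, 0.002], [0.001, 0.003, -1.0]]
force: [-0.7, -0.2, -0.5]
width: 0.3
```

```bash
python3 st.py
```

```text
t 19.3 local x,y,z [   3.6 -145.1   63.2] rot to go [ 0.003 -0.001  0.004] F xyz [-0.7 -0.  -0.5] w 0.3 q [-0.11  0.12  1.82  0.    1.2  -0.39]
```

Call:
apply_moves(motion=[{"linear": [0,-0.003,0.018],"rotation": [0,0,0.004],"hand": 1},{"linear": [0,0,0.01],"rotation": [0,0,0],"hand": 1},{"linear": [0,0,0],"rotation": [0,0,0],"hand": 1}])

```text
clock: 19.6
ee_pos: [539.9, -3.9, 36.5]
ee_rot: [[-0.281, 0.96, 0.003], [0.96, 0.281, 0.003], [0.002, 0.004, -1.0]]
force: [0.6, -0.3, -1.1]
width: -0.1
```

```bash
python3 st.py
```

```text
t 19.6 local x,y,z [   2.3 -143.3   36.5] rot to go [ 0.004 -0.002  0.001] F xyz [ 0.5 -0.5 -1.1] w -0.1 q [-0.1   0.15  1.84  0.    1.15 -0.39]
```

Call:
apply_moves(motion=[{"linear": [-0.008,-0.002,0.001],"rotation": [0,0,0],"hand": 1},{"linear": [-0.008,0,0],"rotation": [0,0,0],"hand": 1},{"linear": [-0.007,0,0],"rotation": [0,0,0],"hand": 1},{"linear": [-0.006,0,0],"rotation": [0,0,0],"hand": 1},{"linear": [-0.006,0,0],"rotation": [0,0,0],"hand": 1}])

```text
clock: 20.1
ee_pos: [551.0, -39.8, 39.7]
ee_rot: [[-0.282, 0.959, 0.008], [0.959, 0.282, 0.004], [0.001, 0.009, -1.0]]
force: [-1.0, 2.5, -1.8]
width: -0.3
```

```bash
python3 st.py
```

```text
t 20.1 local x,y,z [   3.  -180.9   39.7] rot to go [ 0.009 -0.001  0.003] F xyz [-0.2  2.6 -1.8] w -0.3 q [-0.17  0.17  1.81  0.01  1.15 -0.46]
```

Call:
apply_moves(motion=[{"linear": [-0.008,-0.003,0.004],"rotation": [0.009,0,0.003],"hand": 1},{"linear": [-0.008,0,0.001],"rotation": [0,0,0],"hand": 1},{"linear": [-0.008,0,0],"rotation": [0,0,0],"hand": 1},{"linear": [-0.008,0,0],"rotation": [0,0,0],"hand": 1}])

```text
clock: 20.5
ee_pos: [558.6, -72.7, 36.0]
ee_rot: [[-0.278, 0.961, 0.001], [0.961, 0.278, 0.003], [0.003, 0.002, -1.0]]
force: [-0.0, 3.5, 0.2]
width: 0.3
```

```bash
python3 st.py
```

```text
t 20.5 local x,y,z [   1.1 -214.6   36. ] rot to go [ 0.002 -0.003 -0.001] F xyz [0.9 3.4 0.2] w 0.3 q [-0.22  0.21  1.77  0.    1.16 -0.51]
```

Call:
apply_moves(motion=[{"linear": [-0.008,-0.001,0.001],"rotation": [0,0,0],"hand": 1},{"linear": [-0.008,0,0.001],"rotation": [0,0,0],"hand": 1},{"linear": [-0.008,0,0],"rotation": [0,0,0],"hand": 1},{"linear": [-0.008,0,0],"rotation": [0,0,0],"hand": 1}])

```text
clock: 20.9
ee_pos: [567.9, -105.7, 35.0]
ee_rot: [[-0.278, 0.961, 0.002], [0.961, 0.278, 0.005], [0.004, 0.003, -1.0]]
force: [-1.5, 3.9, 0.6]
width: 0.3
```

```bash
python3 st.py
```

```text
t 20.9 local x,y,z [   0.8 -249.    35. ] rot to go [ 0.003 -0.004 -0.001] F xyz [-0.3  4.2  0.6] w 0.3 q [-0.28  0.25  1.73  0.01  1.16 -0.56]
```

Call:
apply_moves(motion=[{"linear": [-0.008,0,0.001],"rotation": [0,0,0],"hand": 1},{"linear": [-0.008,0,0.001],"rotation": [0,0,0],"hand": 1},{"linear": [-0.007,0,0],"rotation": [0,0,0],"hand": 1},{"linear": [-0.004,0,0],"rotation": [0,0,0],"hand": 1},{"linear": [0,0,0],"rotation": [0,0,0],"hand": 1}])

```text
clock: 21.4
ee_pos: [576.9, -134.9, 33.9]
ee_rot: [[-0.277, 0.961, 0.003], [0.961, 0.277, 0.005], [0.004, 0.005, -1.0]]
force: [-1.3, 3.3, 0.7]
width: -0.4
```

```bash
python3 st.py
```

```text
t 21.4 local x,y,z [   1.3 -279.5   33.9] rot to go [ 0.005 -0.004 -0.002] F xyz [-0.3  3.5  0.7] w -0.4 q [-0.32  0.29  1.69  0.01  1.17 -0.6 ]
```

Call:
apply_moves(motion=[{"linear": [0.006,0,0],"rotation": [0,0,0],"hand": 1},{"linear": [0.006,0,0],"rotation": [0,0,0],"hand": 1},{"linear": [0,0,-0.04],"rotation": [0,0,0],"hand": 1},{"linear": [0,0,-0.045],"rotation": [0,0,0],"hand": 1},{"linear": [0,0,-0.045],"rotation": [0,0,0],"hand": 1},{"linear": [0,0,-0.045],"rotation": [0,0,0],"hand": 1},{"linear": [0,-0.04,0],"rotation": [0,0,0],"hand": 1},{"linear": [0,-0.045,0],"rotation": [0,0,0],"hand": 1},{"linear": [0,-0.045,0],"rotation": [0,0,0],"hand": 1},{"linear": [0,-0.03,0],"rotation": [0,0,0],"hand": 1},{"linear": [0,0,0],"rotation": [0,0,0],"hand": 1}])

```text
clock: 22.5
ee_pos: [414.2, -166.3, 216.0]
ee_rot: [[-0.282, 0.959, 0.007], [0.959, 0.282, -0.003], [-0.005, 0.006, -1.0]]
force: [0.3, -0.5, 0.5]
width: 0.3
```

Run:
```python
from st import *
st()
a=cam('top')['color'][138:248,196:346,::-1];b=cam('scene')['color'][170:290,205:345,::-1]
m=np.hstack([cv2.resize(a,(400,293),interpolation=2),cv2.resize(b,(400,343),interpolation=2)[:293]])
cv2.imwrite('pics/a8.png',m)
```

```text
t 22.5 local x,y,z [-163.7 -264.2  216. ] rot to go [0.006 0.005 0.003] F xyz [ 0.2 -0.6  0.5] w 0.3 q [-0.5  -0.3   1.92  0.    1.51 -0.78]
```

View pics/a8.png

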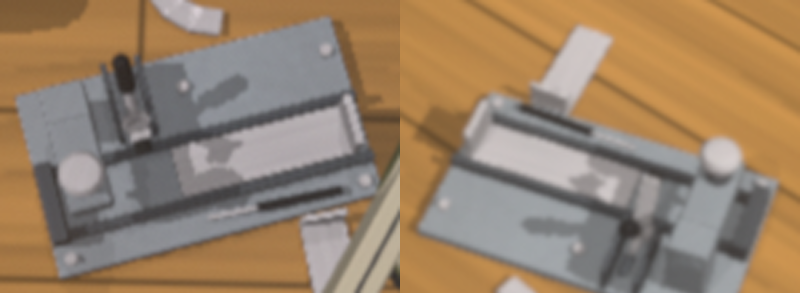

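The bracket lies flat in the channel, drawn back, with its flange at (352,120) and nose at about (184,172). The clamp is open, the ram is up, and the spare and scriber are in place. I check the distance and then hand in.

Run:
```python
from st import *
a=cam('top')
T=lambda u,v:np.array([196+(u+.5)*.375-.5,138+(v+.5)*.375-.5])
for n,p,z in(('fl',(347,97),62),('fl',(358,150),62),('nose',(178,150),22),('nose',(190,195),22)):
    w=ray(a,T(*p),z)-stop;print(n,np.round([w@fx,w@fy],1))
```

```text
fl [  21.1 -293.6]
fl [ -31.9 -289. ]
nose [  21.1 -124.4]
nose [ -25.8 -124.2]
```

```bash
python3 -c "
from bench import env;print(env.hand_in())"
```

```text
the job is handed in; nothing more can be done
None
```

I completed the full marking cycle and handed the job in at about 22.5 s of the 64 s allowed. The hand-in gives no verdict, so the results below rest on camera views and force readings.

- **Bracket home:** I pushed it along the channel until it stopped hard against the end stop, at about 23 N.
- **Clamp closed:** it snapped over onto the bracket, and the camera confirmed it. The push ran on briefly against the closed handle, at about 50 N.
- **Ram:** I pressed it twice, because full depth on the first press may have been too brief. The second press held the bottom longer, and both were made with the clamp closed. The picture after the first press shows the ram up, and so do the later ones.
- **Clamp opened:** the first try failed. The fingers were too high and rode onto the handle tip, with about 98 N at the wrist (limit 120 N). I backed off, went in lower, and it snapped open.
- **Bracket drawn back:** I hooked the flange and pulled the bracket clear of the clamp.

**Last checks:**
- The final image shows the bracket flat between the rails, the clamp open, the ram up and the gripper clear.
- The spare bracket, the scriber and the visible part of the offcut look unmoved. I did not check the pliers, drill, grinder, hammer and tin again after the start.
- The two measurements of the front end disagree: about 115 mm from the stop by the flange and about 124 mm by the nose edge. Both are inside the 99–200 mm range.

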